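# Find the coin tin by weight

### The arm

A 6-joint arm with a two-finger parallel gripper is mounted at the origin on a cart in front of the work surface, level with it; the furniture and walls round the work are solid. World frame = base frame: x ahead of the robot, y to its left, z up, the work surface at z = 0. Lengths are in m, angles in rad, forces in N, time in s.
With the tool pointing down it reaches from about 0.35 to 0.775 m from the base axis. Payload 7.3 kg.
Tool frame: the origin (TCP) lies between the finger pads; the fingertips stand 8 mm ahead of it and the grasp point (between the pads) lies 11 mm behind it (robot.nose_length is the distance from the TCP to the fingertips, in m); z points along the fingers, y is the line along which they close (so a half turn about z gives the same grasp; the last joint's range is limited). The gripper opens to 92 mm and grips with 3 to 60 N. Pads are 19 mm wide; open, the fingers measure 130 mm over their backs; the gripper's body (75 mm by 190 mm) begins 47 mm behind the grasp point.
Start: joints at [0.969, 0.342, 1.524, -0, 1.275, -0.146], TCP at [0.231, 0.471, 0.235] pointing down, gripper open.
Joint ranges: [-2.53, 2.53], [-0.77, 2.02], [0.04, 2.7], [-1, 4.14], [0.28, 2.66], [-3.11, 3.11]. Speed limits (rad/s): [2.57, 2.57, 3.14, 3.14, 3.14, 3.14].

### API

Orientations are given as [roll, pitch, yaw] about the fixed x, y, z axes, in that order (R = Rz(yaw) Ry(pitch) Rx(roll)).
In Python, from cell import robot gives the robot as it stands. The module is installed in compiled form; this text tells all that it offers.
- The arm moves only by the shell command python3 -m jog 'ROWS' [FORCE]. ROWS is JSON, a list that holds one entry, the list of rows, each a list of 5 numbers: the gripper's target within -1 to 1 (fully open at 1, half-way at 0, shut at -1), then the shift along the tool's x, y, z in m, then the turn about the tool's z in rad. A call has 1 to 5 rows; each row is the pose to reach, as a shift and turn from the pose commanded when the call began, along the tool's axes at that moment; what a row does not reach only later rows make up. A row lasts 1/12 s, in which the tool goes at most 41.7 mm and 7.16 degrees, less where a joint would pass 70% of its speed; a pose out of reach is approached as far as the arm can. A call with a gripper value outside its range is refused whole. The fingers move at their own pace and stop on an object; FORCE is the grip in N (left out, the last holds). Time passes only in rows, so rows that repeat a pose let the fingers close. It gives the time, the measured TCP pose, the force, the opening and the grip force at its end, in the units of the state.
- robot.observe(): the state, without advancing time (a new reading comes with each control period).
- robot.read_camera(name): name is "scene" or "top" or "wrist"; returns the picture (480x640x3 uint8, red, green, blue); there is no depth.
- robot.camera_model(name): a dict with "camera_matrix" (3x3 intrinsics, pixels), "dist_coeffs" ([k1, k2, p1, p2, k3] as OpenCV has them; the pictures are not rectified), "position" and "attitude" of the camera in the world; the wrist camera has in their place "mount" (4x4, takes a point from camera to tool coordinates, whose origin is the TCP and whose axes are the flange's). Camera axes: x right, y down, z forward; pixel columns grow to the right and rows downward; lengths in m; the calibration is good to about 2 mm. A picture is of the moment at which its call begins: read the wrist's pose just before it. camera_model takes no time and is no camera call.
- robot.hand_in(): hands the job in; it is judged then, once.
The state is a dict: "time": time; "qpos": joint angles; "qvel": joint speeds; "joint_efforts": joint torques, N m; "tool_pos": TCP position; "tool_rot": TCP orientation; "contact_force": force on the tool from outside, world axes, zero at the start; "torque": the same for the moment, N m; "opening": finger opening in m; "grip_force": force on a finger pad.
Only numpy, scipy, OpenCV 4.12 (cv2) and the standard library are available. Lean on these libraries where they do the work, as an engineer would, in place of code of your own. Each camera call takes 0.05 s, during which the arm holds its last target. There are 200 camera calls.

### The job

One of the three identical tins on the wooden board holds the coin float and is the heaviest. Heft them one at a time from left to right, lifting each a few centimetres clear of the board and gently setting it back upright in its own recess, then pick up the heaviest (if it is the last one, just keep it in hand) and finish holding it up, upright and still, about 20 cm above the table, with the two lighter tins standing in their own recesses. Do not drop or topple a tin, leave the other things on the stall where they are, and do not let go at the end.

Things in the scene. Friction and masses are not known exactly. Their poses are not given: they have to be found in the camera images.
- board: flat wooden board, 100 x 360 x 14 mm, fixed on the table; origin at the centre of its underside, y along its length, z up. Along its middle line it has three round recesses, 64 mm wide and 6 mm deep (floor 8 mm above the board's underside), at y = +0.12, 0 and -0.12 m of the board
- tin_a: one of three identical-looking closed round tins, plain metal with an aluminium screw lid, 57 mm diameter, 68 mm tall, upright, in a recess of the board; origin at the centre of its underside, z up. Masses lie between 0.1 and 0.75 kg; the heaviest weighs at least 0.2 kg more than either other, and only the weight tells which it is. The tins swap places from start to start
- tin_b: one of three identical-looking closed round tins, plain metal with an aluminium screw lid, 57 mm diameter, 68 mm tall, upright, in a recess of the board; origin at the centre of its underside, z up. Masses lie between 0.1 and 0.75 kg; the heaviest weighs at least 0.2 kg more than either other, and only the weight tells which it is. The tins swap places from start to start
- tin_c: one of three identical-looking closed round tins, plain metal with an aluminium screw lid, 57 mm diameter, 68 mm tall, upright, in a recess of the board; origin at the centre of its underside, z up. Masses lie between 0.1 and 0.75 kg; the heaviest weighs at least 0.2 kg more than either other, and only the weight tells which it is. The tins swap places from start to start
- recess_left (a point): centre of the floor of the left recess of the board (as seen from the robot; board +y is left)
- recess_middle (a point): centre of the floor of the middle recess of the board (as seen from the robot; board +y is left)
- recess_right (a point): centre of the floor of the right recess of the board (as seen from the robot; board +y is left)
- card_reader: card reader lying flat, 115 x 66 x 22 mm, to be left alone; origin at the centre of its underside
- rubber_stamp: wooden rubber stamp with turned knob, 32 x 48 x 67 mm, to be left alone; origin at the centre of its underside
- ink_pad: closed ink pad tin, rectangular, 57 x 87 x 17 mm, to be left alone; origin at the centre of its underside
- marker_teal: marker pen lying flat, 136 mm long, 15 mm thick, to be left alone; origin on its underside, near its middle
There are look-alikes about, which are no part of the job. Leave any blue or purple look-alike of the tin_c alone.

How it is judged:
On the way, in this order (a step that is already met when the one before it is completed fails the run):
1. the left tin is lifted clear of its recess in the gripper while the other two stand in theirs (((z of tin_a in the frame of board above 0.024 m and contact force between the fingers and tin_a above 0.5 N) or (z of tin_b in the frame of board above 0.024 m and contact force between the fingers and tin_b above 0.5 N) or (z of tin_c in the frame of board above 0.024 m and contact force between the fingers and tin_c above 0.5 N)) and ((horizontal distance between tin_a and recess_middle below 0.008 m and z of tin_a in the frame of board below 0.0115 m and angle between tin_a's own z axis and vertical below 0.06 rad) or (horizontal distance between tin_b and recess_middle below 0.008 m and z of tin_b in the frame of board below 0.0115 m and angle between tin_b's own z axis and vertical below 0.06 rad) or (horizontal distance between tin_c and recess_middle below 0.008 m and z of tin_c in the frame of board below 0.0115 m and angle between tin_c's own z axis and vertical below 0.06 rad)) and ((horizontal distance between tin_a and recess_right below 0.008 m and z of tin_a in the frame of board below 0.0115 m and angle between tin_a's own z axis and vertical below 0.06 rad) or (horizontal distance between tin_b and recess_right below 0.008 m and z of tin_b in the frame of board below 0.0115 m and angle between tin_b's own z axis and vertical below 0.06 rad) or (horizontal distance between tin_c and recess_right below 0.008 m and z of tin_c in the frame of board below 0.0115 m and angle between tin_c's own z axis and vertical below 0.06 rad))), for 0.3 s.
2. the middle tin is lifted clear of its recess in the gripper while the other two stand in theirs (((z of tin_a in the frame of board above 0.024 m and contact force between the fingers and tin_a above 0.5 N) or (z of tin_b in the frame of board above 0.024 m and contact force between the fingers and tin_b above 0.5 N) or (z of tin_c in the frame of board above 0.024 m and contact force between the fingers and tin_c above 0.5 N)) and ((horizontal distance between tin_a and recess_left below 0.008 m and z of tin_a in the frame of board below 0.0115 m and angle between tin_a's own z axis and vertical below 0.06 rad) or (horizontal distance between tin_b and recess_left below 0.008 m and z of tin_b in the frame of board below 0.0115 m and angle between tin_b's own z axis and vertical below 0.06 rad) or (horizontal distance between tin_c and recess_left below 0.008 m and z of tin_c in the frame of board below 0.0115 m and angle between tin_c's own z axis and vertical below 0.06 rad)) and ((horizontal distance between tin_a and recess_right below 0.008 m and z of tin_a in the frame of board below 0.0115 m and angle between tin_a's own z axis and vertical below 0.06 rad) or (horizontal distance between tin_b and recess_right below 0.008 m and z of tin_b in the frame of board below 0.0115 m and angle between tin_b's own z axis and vertical below 0.06 rad) or (horizontal distance between tin_c and recess_right below 0.008 m and z of tin_c in the frame of board below 0.0115 m and angle between tin_c's own z axis and vertical below 0.06 rad))), for 0.3 s.
3. the right tin is lifted clear of its recess in the gripper while the other two stand in theirs (((z of tin_a in the frame of board above 0.024 m and contact force between the fingers and tin_a above 0.5 N) or (z of tin_b in the frame of board above 0.024 m and contact force between the fingers and tin_b above 0.5 N) or (z of tin_c in the frame of board above 0.024 m and contact force between the fingers and tin_c above 0.5 N)) and ((horizontal distance between tin_a and recess_left below 0.008 m and z of tin_a in the frame of board below 0.0115 m and angle between tin_a's own z axis and vertical below 0.06 rad) or (horizontal distance between tin_b and recess_left below 0.008 m and z of tin_b in the frame of board below 0.0115 m and angle between tin_b's own z axis and vertical below 0.06 rad) or (horizontal distance between tin_c and recess_left below 0.008 m and z of tin_c in the frame of board below 0.0115 m and angle between tin_c's own z axis and vertical below 0.06 rad)) and ((horizontal distance between tin_a and recess_middle below 0.008 m and z of tin_a in the frame of board below 0.0115 m and angle between tin_a's own z axis and vertical below 0.06 rad) or (horizontal distance between tin_b and recess_middle below 0.008 m and z of tin_b in the frame of board below 0.0115 m and angle between tin_b's own z axis and vertical below 0.06 rad) or (horizontal distance between tin_c and recess_middle below 0.008 m and z of tin_c in the frame of board below 0.0115 m and angle between tin_c's own z axis and vertical below 0.06 rad))), for 0.3 s.
At the end, for the whole second after the job is handed in: the heaviest tin is in the fingers, its underside more than 14 cm above the table, upright within 0.25 rad and still; the two lighter tins stand at rest, upright, within 9 mm of where they started (in their own recesses), resting on the board with less than 4.5 N each, as only the lighter tins do ((((height (world z) of tin_a above 0.14 m and angle between tin_a's own z axis and vertical below 0.25 rad and linear speed of tin_a below 0.03 m/s and contact force between the fingers and tin_a above 0.5 N) and ((distance of tin_b from where it was at the start of the episode below 0.009 m and angle between tin_b's own z axis and vertical below 0.06 rad and linear speed of tin_b below 0.02 m/s) and contact force between tin_b and board below 4.5 N) and ((distance of tin_c from where it was at the start of the episode below 0.009 m and angle between tin_c's own z axis and vertical below 0.06 rad and linear speed of tin_c below 0.02 m/s) and contact force between tin_c and board below 4.5 N)) or ((height (world z) of tin_b above 0.14 m and angle between tin_b's own z axis and vertical below 0.25 rad and linear speed of tin_b below 0.03 m/s and contact force between the fingers and tin_b above 0.5 N) and ((distance of tin_a from where it was at the start of the episode below 0.009 m and angle between tin_a's own z axis and vertical below 0.06 rad and linear speed of tin_a below 0.02 m/s) and contact force between tin_a and board below 4.5 N) and ((distance of tin_c from where it was at the start of the episode below 0.009 m and angle between tin_c's own z axis and vertical below 0.06 rad and linear speed of tin_c below 0.02 m/s) and contact force between tin_c and board below 4.5 N)) or ((height (world z) of tin_c above 0.14 m and angle between tin_c's own z axis and vertical below 0.25 rad and linear speed of tin_c below 0.03 m/s and contact force between the fingers and tin_c above 0.5 N) and ((distance of tin_a from where it was at the start of the episode below 0.009 m and angle between tin_a's own z axis and vertical below 0.06 rad and linear speed of tin_a below 0.02 m/s) and contact force between tin_a and board below 4.5 N) and ((distance of tin_b from where it was at the start of the episode below 0.009 m and angle between tin_b's own z axis and vertical below 0.06 rad and linear speed of tin_b below 0.02 m/s) and contact force between tin_b and board below 4.5 N)))); the arm keeps its last pose, push and grip.
It fails at once if a tin is toppled (angle between any of tin_a, tin_b, tin_c's own z axis and vertical above 0.6 rad).
It fails at once if a tin is dropped (moves faster than 0.4 m/s with no finger on it) ((linear speed of tin_a above 0.4 m/s and contact force between the fingers and tin_a below 0.05 N) or (linear speed of tin_b above 0.4 m/s and contact force between the fingers and tin_b below 0.05 N) or (linear speed of tin_c above 0.4 m/s and contact force between the fingers and tin_c below 0.05 N)).
It fails at once if one of the other things on the stall is moved by more than 2 cm (distance of any of card_reader, rubber_stamp, ink_pad, marker_teal from where it was at the start of the episode above 0.02 m).
It also fails if it takes over 64 s, if anything falls off the work surface, if the arm or the gripper's body presses on something with over 40 N, if the wrist force passes 120 N, or if a joint passes its speed limit or range.

## Working session

There is one attempt and no reset: what is moved stays moved. The work goes in short steps, Python scripts to look and compute and a shell command to move; the robot and the scene stay as the last step left them, time stands still between calls to the robot, and variables do not carry over. Pictures are saved under pics/ and viewed, at most 10 in all, crops included, and the job is handed in when it is done.

```bash
mkdir -p pics
python3 - <<'E'
from cell import robot
import cv2,numpy as np
for n in("top","scene"):
    cv2.imwrite(f"pics/{n}0.png",robot.read_camera(n)[:,:,::-1])
    m=robot.camera_model(n);print(n,m)
s=robot.observe();print(s)
print(robot.camera_model("wrist"))
E
```

```text
top {'camera_matrix': array([[562.64514444,   0.        , 318.98149115],
       [  0.        , 562.64514444, 236.99329516],
       [  0.        ,   0.        ,   1.        ]]), 'dist_coeffs': array([-0.17180829,  0.        ,  0.        ,  0.        ,  0.        ]), 'position': array([0.46362135, 0.01162094, 1.47611871]), 'attitude': array([-3.07934141,  0.02111568, -1.56283433])}
scene {'camera_matrix': array([[582.23864903,   0.        , 322.43848302],
       [  0.        , 582.23864903, 234.44885277],
       [  0.        ,   0.        ,   1.        ]]), 'dist_coeffs': array([-0.07078689,  0.        ,  0.        ,  0.        ,  0.        ]), 'position': array([-0.08040465, -0.88210959,  0.80104791]), 'attitude': array([-2.16005474,  0.01262785, -0.62415467])}
{'time': 0.1, 'qpos': array([ 9.68985102e-01,  3.42652244e-01,  1.52491723e+00, -1.70125243e-05,
        1.27536711e+00, -1.46026355e-01]), 'qvel': array([ 0.00020196, -0.00084202, -0.00257433, -0.0019633 ,  0.00054399,
        0.0008061 ]), 'joint_efforts': array([ 8.67357157e-04, -4.32004523e+01, -2.44694531e+01,  7.18300324e
[... 262 characters left out ...]
00016096,  0.02644588, -0.00742883]), 'grip_force': 0.0, 'opening': 0.0918896097066592}
{'camera_matrix': array([[356.59692454,   0.        , 312.3198994 ],
       [  0.        , 356.59692454, 236.21706285],
       [  0.        ,   0.        ,   1.        ]]), 'dist_coeffs': array([-0.03585753,  0.        ,  0.        ,  0.        ,  0.        ]), 'mount': array([[-9.20004246e-04, -9.60692750e-01, -2.77612310e-01,
         7.32944624e-02],
       [ 9.99999104e-01, -6.13978553e-04, -1.18927967e-03,
        -5.29081437e-04],
       [ 9.72084355e-04, -2.77613155e-01,  9.60692454e-01,
        -1.50264364e-01],
       [ 0.00000000e+00,  0.00000000e+00,  0.00000000e+00,
         1.00000000e+00]])}
```

View pics/top0.png

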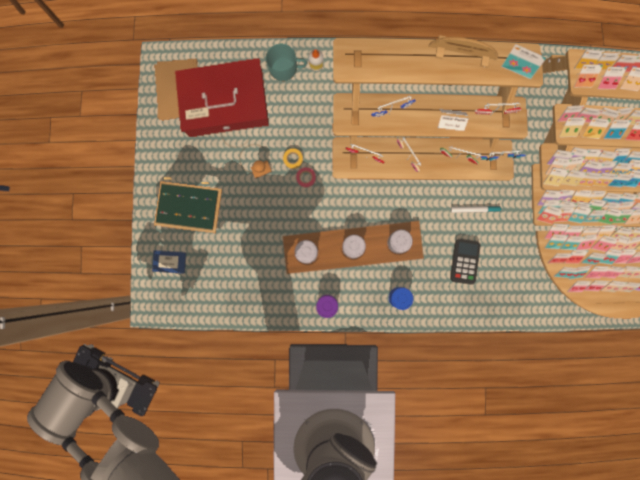

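View pics/scene0.png

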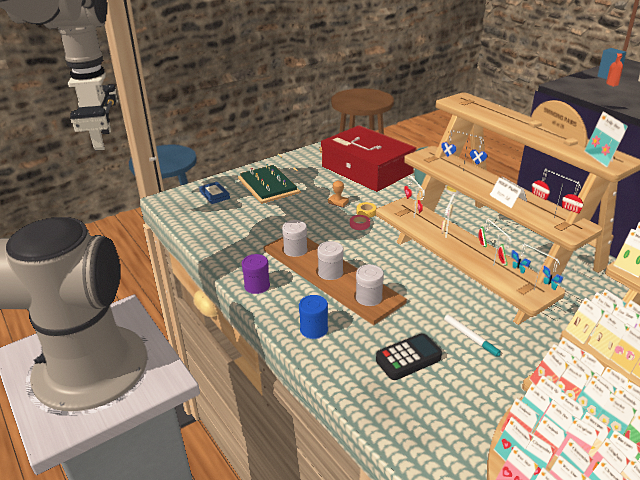

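The silver lids on the board are at top pixels (306,251), (354,246) and (401,241). The look-alikes are purple (327,306) and blue (402,298), both off the board. Next I measure the positions and take a close crop.

```bash
cat > h.py <<'E'
from cell import robot
import cv2,numpy as np
from scipy.spatial.transform import Rotation as R
def ray(n,uv,z):
    m=robot.camera_model(n)
    if n=="wrist":
        s=robot.observe();Rt=R.from_euler("xyz",s["tool_rot"]).as_matrix()
        M=m["mount"];C=Rt@M[:3,3]+s["tool_pos"];Rc=Rt@M[:3,:3]
    else: C=m["position"];Rc=R.from_euler("xyz",m["attitude"]).as_matrix()
    p=cv2.undistortPoints(np.float64(uv).reshape(-1,1,2),m["camera_matrix"],m["dist_coeffs"])[:,0]
    d=np.c_[p,np.ones(len(p))]@Rc.T
    return C+d*((z-C[2])/d[:,2])[:,None]
E
python3 - <<'E'
from h import *
im=cv2.imread("pics/top0.png");hsv=cv2.cvtColor(im,cv2.COLOR_BGR2HSV)
c=np.zeros(im.shape[:2],np.uint8);c[222:276,283:425]=1
m=((hsv[...,1]<60)&(hsv[...,2]>110)&(c>0)).astype(np.uint8)
n,l,st,ce=cv2.connectedComponentsWithStats(m)
for i in range(1,n):
    if st[i,4]>100: print(st[i],ce[i],ray("top",ce[i],.076))
b=cv2.inRange(hsv,(5,100,40),(18,255,200));k=np.zeros_like(b);k[215:280,278:430]=b[215:280,278:430]
k|=m*255;k=cv2.morphologyEx(k,cv2.MORPH_OPEN,np.ones((5,5)))
q=cv2.minAreaRect(max(cv2.findContours(k,0,2)[0],key=cv2.contourArea))
P=ray("top",cv2.boxPoints(q),.014);print(P,P.mean(0))
print("purple/blue",ray("top",[[327,306],[402,298]],.07))
sc=cv2.imread("pics/scene0.png")
cv2.imwrite("pics/crop0.png",np.hstack([cv2.resize(im[205:325,270:440],None,fx=2.3,fy=2.5),cv2.resize(sc[205:345,230:420],(391,300))]))
E
```

```text
[317 222  31   8 116] [330.71551724 224.34482759] [[0.58250825 0.01283419 0.076     ]]
[388 230  24  23 432] [399.85416667 241.1712963 ] [[ 0.54157527 -0.15993995  0.076     ]]
[343 235  22  23 406] [353.45566502 245.93842365] [[ 0.52893042 -0.04414714  0.076     ]]
[295 240  22  23 397] [305.8790932  251.38539043] [[0.51452955 0.07425046 0.076     ]]
[333 254  92  22 647] [382.85780526 268.72642968] [[ 0.47268987 -0.11757616  0.076     ]]
[[ 0.55961501  0.13941588  0.014     ]
 [ 0.60040451 -0.21797407  0.014     ]
 [ 0.47894356 -0.23075971  0.014     ]
 [ 0.43850503  0.12506218  0.014     ]] [ 0.51936703 -0.04606393  0.014     ]
purple/blue [[ 0.37893622  0.02066163  0.07      ]
 [ 0.39995719 -0.16632534  0.07      ]]
```

View pics/crop0.png

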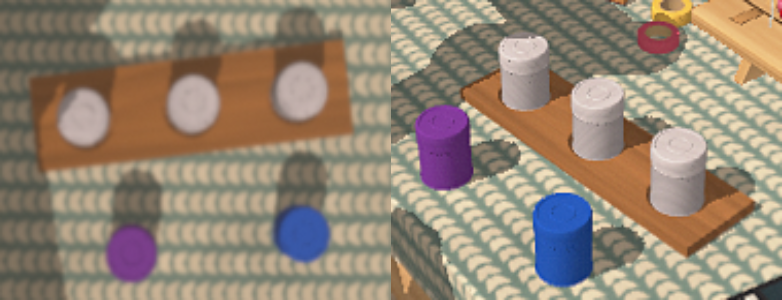

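The crop confirms three silver tins on the board; purple and blue stand off it on the table, so I leave those alone. Order left to right: (0.5145,0.074), (0.529,-0.044), (0.5416,-0.160). Board yaw is about 0.115. I'll close the fingers across the board. First I move away from the pole.

```bash
python3 -m jog '[[[1,-0.026,-0.03,0,0.12],[1,-0.052,-0.06,0,0.24],[1,-0.078,-0.09,0,0.36],[1,-0.104,-0.12,0,0.48],[1,-0.128,-0.148,0,0.6]]]'
cat >> h.py <<'E'
def todo(x,y,z,yaw):
    s=robot.observe();M=R.from_euler("xyz",s["tool_rot"]).as_matrix();d=M.T@(np.array([x,y,z])-s["tool_pos"])
    t=-(yaw-s["tool_rot"][2]);t=(t+np.pi)%(2*np.pi)-np.pi
    print("tool shift",d.round(4),"turn",round(t,4))
E
python3 -c "
from h import *
todo(.5145,.0743,.2,1.686)"
```

```text
time: 0.52
tool_pos: [0.2806, 0.2802, 0.2344]
tool_rot: [-3.141, 0.0, 2.081]
contact_force: [1.9, -0.5, -0.1]
opening: 0.0913
grip_force: 0.0
tool shift [-0.2939  0.1037  0.0344] turn 0.3945
```

```bash
python3 -m jog '[[[1,-0.036,0.013,0.004,0.08],[1,-0.073,0.026,0.008,0.16],[1,-0.11,0.039,0.013,0.24],[1,-0.146,0.052,0.017,0.32],[1,-0.183,0.065,0.022,0.394]]]' | head -3
python3 -c "
from h import *
todo(.5145,.0743,.2,1.686)"
```

```text
time: 0.93
tool_pos: [0.4286, 0.1534, 0.2125]
tool_rot: [3.142, -0.0, 1.688]
tool shift [-0.0885  0.0761  0.0125] turn 0.0015
```

```bash
python3 -m jog '[[[1,-0.03,0.025,0.004,0],[1,-0.06,0.051,0.008,0],[1,-0.088,0.076,0.012,0],[1,-0.088,0.076,0.012,0],[1,-0.088,0.076,0.012,0]]]'
python3 - <<'E'
from h import *
todo(.5145,.0743,.2,1.686)
im=robot.read_camera("wrist")[:,:,::-1].copy();cv2.imwrite("pics/w1.png",im)
hsv=cv2.cvtColor(im,cv2.COLOR_BGR2HSV)
m=((hsv[...,1]<45)&(hsv[...,2]>120)).astype(np.uint8)
n,l,st,ce=cv2.connectedComponentsWithStats(m)
for i in range(1,n):
    if st[i,4]>800: print(st[i],ce[i].round(),ray("wrist",ce[i],.076))
E
```

```text
time: 1.35
tool_pos: [0.514, 0.0754, 0.1996]
tool_rot: [-3.14, -0.0, 1.689]
contact_force: [0.7, 0.7, -0.0]
opening: 0.0921
grip_force: 0.0
tool shift [-0.0011  0.0003 -0.0004] turn 0.0027
[ 108    0  112   69 2024] [155.  31.] [[0.38736981 0.2056238  0.076     ]]
[  218     0   396   137 18893] [414.  54.] [[0.56987803 0.21190938 0.076     ]]
[566  52  71  46 810] [603.  75.] [[0.71039992 0.21731799 0.076     ]]
[ 110  143  154  119 6264] [178. 196.] [[0.40626694 0.09108143 0.076     ]]
[ 281  186   69   79 3928] [314. 228.] [[0.51515242 0.07784255 0.076     ]]
[ 371  202  112  115 2543] [411. 254.] [[0.59604193 0.06545776 0.076     ]]
[218 272  49  45 824] [245. 298.] [[0.46464331 0.00989317 0.076     ]]
[ 180  350   90   41 1569] [234. 368.] [[ 0.45851023 -0.06116291  0.076     ]]
[ 284  350   63   33 1838] [315. 365.] [[ 0.53115189 -0.04861192  0.076     ]]
[ 366  350   76   33 1181] [399. 367.] [[ 0.60649417 -0.04182889  0.076     ]]
```

View pics/w1.png

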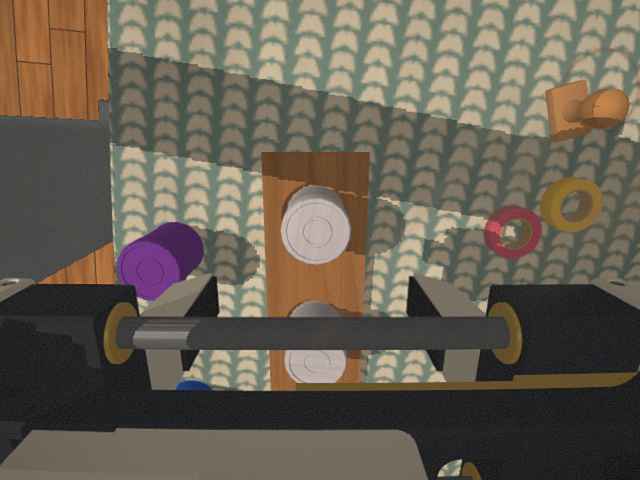

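Run:
```python
from h import *
print(ray("wrist",[[316.5,231],[317,360]],.076)); P=ray("wrist",[[261,152],[369,152]],.014);print(P,P.mean(0)+.06*np.array([.115,-.993,0]),np.linalg.norm(P[0]-P[1]))
```

```text
[[ 0.51722424  0.07547689  0.076     ]
 [ 0.53221619 -0.04311578  0.076     ]]
[[0.45989648 0.12756549 0.014     ]
 [0.55869273 0.13936319 0.014     ]] [0.51619461 0.07388434 0.014     ] 0.09949816499586589
```

```bash
python3 -m jog '[[[1,0,0.002,0.04,0],[1,0,0.002,0.08,0],[1,0,0.002,0.12,0],[1,0,0.002,0.15,0],[1,0,0.002,0.163,0]]]'
python3 -m jog '[[[0.2,0,0,0,0],[0,0,0,0,0],[-0.2,0,0,0,0],[-0.4,0,0,0,0],[-0.6,0,0,0,0]]]' 15
```

```text
time: 1.82
tool_pos: [0.5119, 0.0784, 0.0343]
tool_rot: [-3.135, -0.001, 1.694]
contact_force: [-0.8, -0.2, 0.3]
opening: 0.0919
grip_force: 0.0
time: 2.23
tool_pos: [0.5164, 0.0773, 0.0393]
tool_rot: [3.139, 0.0, 1.692]
contact_force: [1.3, -0.7, 0.2]
opening: 0.0629
grip_force: 0.0
```

```bash
python3 -m jog '[[[-0.8,0,0,0,0],[-1,0,0,0,0],[-1,0,0,0,0],[-1,0,0,0,0],[-1,0,0,0,0]]]' 25
python3 -m jog '[[[-1,0,0,0,0],[-1,0,0,0,0],[-1,0,0,0,0]]]'
```

```text
time: 2.65
tool_pos: [0.5163, 0.0771, 0.0389]
tool_rot: [3.14, -0.0, 1.692]
contact_force: [-1.3, 1.7, 7.4]
opening: 0.0571
grip_force: 25.0
time: 2.9
tool_pos: [0.5163, 0.0771, 0.0389]
tool_rot: [3.14, -0.0, 1.692]
contact_force: [-0.8, 1.2, 6.4]
opening: 0.0564
grip_force: 25.0
```

```bash
python3 -m jog '[[[-1,0,0,-0.008,0],[-1,0,0,-0.02,0],[-1,0,0,-0.03,0],[-1,0,0,-0.04,0],[-1,0,0,-0.04,0]]]'
for i in 1 2; do python3 -m jog '[[[-1,0,0,0,0],[-1,0,0,0,0],[-1,0,0,0,0]]]';done; python3 -c "
from h import *
print(robot.observe()['joint_efforts'])
cv2.imwrite('pics/w2.png',robot.read_camera('scene')[150:330,200:440,::-1])"
```

```text
time: 3.32
tool_pos: [0.5167, 0.077, 0.0797]
tool_rot: [3.138, 0.0, 1.692]
contact_force: [0.8, 0.0, -6.4]
opening: 0.0567
grip_force: 25.0
time: 3.57
tool_pos: [0.5151, 0.077, 0.0771]
tool_rot: [-3.14, -0.0, 1.692]
contact_force: [0.2, 0.5, -6.3]
opening: 0.0565
grip_force: 25.0
time: 3.82
tool_pos: [0.5155, 0.077, 0.0774]
tool_rot: [-3.141, -0.0, 1.692]
contact_force: [-0.5, 0.1, -6.9]
opening: 0.0567
grip_force: 25.0
[ 9.20052207e-05 -4.92847931e+01 -2.01790988e+01  4.96587390e-02
  5.23177232e-02 -7.06247101e-05]
```

View pics/w2.png

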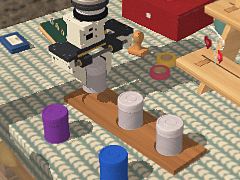

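The left tin is clear of its recess in the gripper and weighs about 6.6 N. Setting it back.

```bash
python3 -m jog '[[[-1,0,0,0.015,0],[-1,0,0,0.028,0],[-1,0,0,0.035,0],[-1,0,0,0.038,0],[-1,0,0,0.0395,0]]]'
python3 -m jog '[[[-1,0,0,0,0],[-1,0,0,0,0],[-1,0,0,0,0]]]'
```

```text
time: 4.28
tool_pos: [0.5147, 0.077, 0.0388]
tool_rot: [-3.139, -0.0, 1.692]
contact_force: [-11.4, -1.2, 17.5]
opening: 0.0564
grip_force: 25.0
time: 4.53
tool_pos: [0.5159, 0.077, 0.0388]
tool_rot: [3.141, 0.0, 1.692]
contact_force: [-3.0, 0.4, -0.2]
opening: 0.0572
grip_force: 25.0
```

```bash
python3 -m jog '[[[0.3,0,0,0,0],[0.5,0,0,0,0],[0.7,0,0,0,0],[0.8,0,0,0,0],[0.8,0,0,0,0]]]'
python3 -m jog '[[[0.8,0,0,-0.03,0],[0.8,0,0,-0.065,0],[0.8,0,0,-0.1,0],[0.8,-0.03,0,-0.12,0],[0.8,-0.06,0,-0.12,0]]]'
python3 -c "
from h import *
todo(.5310,-.0435,.17,1.686)"
```

```text
time: 4.95
tool_pos: [0.516, 0.077, 0.0384]
tool_rot: [3.141, 0.0, 1.692]
contact_force: [1.2, -0.4, 0.0]
opening: 0.0806
grip_force: 0.0
time: 5.37
tool_pos: [0.5255, 0.0177, 0.1633]
tool_rot: [3.132, 0.002, 1.695]
contact_force: [1.1, -0.5, 0.1]
opening: 0.0829
grip_force: 0.0
tool shift [-0.0614 -0.0021 -0.0065] turn 0.0092
```

```bash
python3 -m jog '[[[0.9,-0.03,-0.001,0,0.006],[0.9,-0.059,-0.001,0,0.006],[0.9,-0.059,-0.001,0,0.006],[0.9,-0.059,-0.001,0,0.006],[0.9,-0.059,-0.001,0,0.006]]]'
python3 - <<'E'
from h import *
todo(.5310,-.0435,.0385,1.686)
im=robot.read_camera("wrist")[:,:,::-1].copy();cv2.imwrite("pics/w3.png",im)
E
```

```text
time: 5.78
tool_pos: [0.5288, -0.0409, 0.1581]
tool_rot: [-3.141, -0.001, 1.685]
contact_force: [-0.9, 0.5, -0.4]
opening: 0.0869
grip_force: 0.0
tool shift [-0.0029  0.0019  0.1196] turn -0.0008
```

View pics/w3.png

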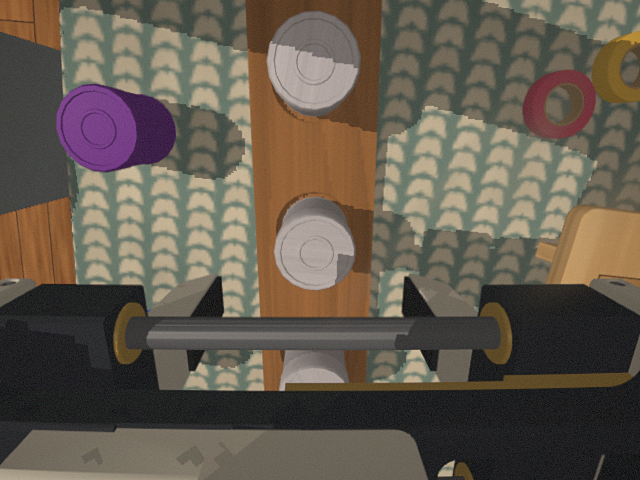

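The left tin, lid at (314,62), stands upright in its recess, and the middle lid is at (316,252). Going down on the middle tin.

```bash
python3 -m jog '[[[1,-0.003,0.002,0.035,0],[1,-0.003,0.002,0.07,0],[1,-0.003,0.002,0.1,0],[1,-0.003,0.002,0.117,0],[0.5,-0.003,0.002,0.117,0]]]'
python3 -m jog '[[[0.1,0,0,0,0],[-0.2,0,0,0,0],[-0.5,0,0,0,0],[-1,0,0,0,0],[-1,0,0,0,0]]]' 25
python3 -m jog '[[[-1,0,0,0,0],[-1,0,0,0,0],[-1,0,0,0,0],[-1,0,0,0,0]]]'
```

```text
time: 6.25
tool_pos: [0.5286, -0.0421, 0.0376]
tool_rot: [-3.134, -0.003, 1.687]
contact_force: [-1.1, -0.2, 0.0]
opening: 0.0889
grip_force: 0.0
time: 6.67
tool_pos: [0.5319, -0.044, 0.0424]
tool_rot: [3.14, 0.001, 1.686]
contact_force: [1.2, 0.8, 7.8]
opening: 0.0568
grip_force: 25.7
time: 7.0
tool_pos: [0.5319, -0.044, 0.0424]
tool_rot: [3.14, 0.0, 1.686]
contact_force: [-0.8, 1.2, 6.7]
opening: 0.0567
grip_force: 25.0
```

```bash
python3 -m jog '[[[-1,0,0,-0.008,0],[-1,0,0,-0.02,0],[-1,0,0,-0.03,0],[-1,0,0,-0.04,0],[-1,0,0,-0.04,0]]]'|sed -n 2,4p
for i in 1 2; do python3 -m jog '[[[-1,0,0,0,0],[-1,0,0,0,0],[-1,0,0,0,0]]]';done
```

```text
tool_pos: [0.5326, -0.0443, 0.0835]
tool_rot: [3.138, 0.001, 1.686]
contact_force: [0.4, -0.1, -1.1]
time: 7.67
tool_pos: [0.5309, -0.0439, 0.0807]
tool_rot: [-3.141, -0.0, 1.686]
contact_force: [0.8, -0.1, -1.1]
opening: 0.0564
grip_force: 25.0
time: 7.92
tool_pos: [0.5312, -0.0439, 0.0809]
tool_rot: [-3.141, -0.0, 1.686]
contact_force: [-0.7, 0.3, -0.8]
opening: 0.057
grip_force: 25.0
```

The middle tin weighs about 1 N. Setting it back, gentler than the first.

```bash
python3 -m jog '[[[-1,0,0,0.013,0],[-1,0,0,0.025,0],[-1,0,0,0.032,0],[-1,0,0,0.035,0],[-1,0,0,0.037,0]]]'|sed -n 2,4p
python3 -m jog '[[[-1,0,0,0.001,0],[-1,0,0,0.002,0],[-1,0,0,0.002,0],[-1,0,0,0.002,0]]]'
```

```text
tool_pos: [0.5312, -0.0439, 0.0438]
tool_rot: [-3.141, -0.0, 1.686]
contact_force: [0.0, -0.8, -1.2]
time: 8.67
tool_pos: [0.5316, -0.044, 0.0426]
tool_rot: [3.141, 0.0, 1.686]
contact_force: [0.7, 0.5, -1.1]
opening: 0.0566
grip_force: 25.0
```

```bash
python3 -m jog '[[[-1,0,0,0.0007,0],[-1,0,0,0.001,0],[-1,0,0,0.001,0],[-1,0,0,0.001,0]]]'|sed -n 2,4p
python3 -m jog '[[[0.3,0,0,0,0],[0.5,0,0,0,0],[0.7,0,0,0,0],[0.9,0,0,0,0],[0.9,0,0,0,0]]]'
python3 -m jog '[[[0.9,0,0,-0.03,0],[0.9,0,0,-0.065,0],[0.9,0,0,-0.1,0],[0.9,-0.03,0,-0.12,0],[0.9,-0.06,0,-0.12,0]]]' |sed -n 2,5p
python3 -m jog '[[[0.9,-0.03,0,0,0],[0.9,-0.059,0,0,0],[0.9,-0.059,0,0,0],[0.9,-0.059,0,0,0],[0.9,-0.059,0,0,0]]]'
python3 - <<'E'
from h import *
todo(.544,-.1605,.0385,1.686)
im=robot.read_camera("wrist")[:,:,::-1].copy();cv2.imwrite("pics/w4.png",im)
E
```

```text
tool_pos: [0.5316, -0.044, 0.0424]
tool_rot: [3.14, 0.0, 1.686]
contact_force: [-2.4, 0.7, 6.3]
time: 9.42
tool_pos: [0.5313, -0.044, 0.0411]
tool_rot: [3.142, -0.0, 1.686]
contact_force: [0.5, -0.9, 0.4]
opening: 0.0819
grip_force: 0.0
tool_pos: [0.5408, -0.1038, 0.1665]
tool_rot: [3.133, 0.004, 1.689]
contact_force: [0.9, -0.2, -0.3]
opening: 0.087
time: 10.25
tool_pos: [0.5446, -0.1617, 0.1608]
tool_rot: [-3.141, -0.001, 1.685]
contact_force: [-0.0, 0.1, -0.3]
opening: 0.0874
grip_force: 0.0
tool shift [ 0.0012 -0.0004  0.1223] turn -0.0007
```

View pics/w4.png

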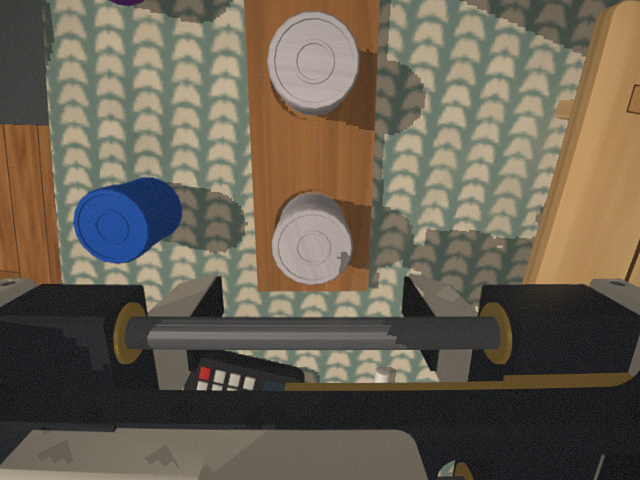

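The middle tin (lid at (315,62)) stands in its recess, and the right lid is at (313,247), centred. Going down.

```bash
python3 -m jog '[[[1,0.001,0,0.035,0],[1,0.001,0,0.07,0],[1,0.001,0,0.1,0],[1,0.001,0,0.12,0],[0.5,0.001,0,0.12,0]]]'|sed -n 2,5p
python3 -m jog '[[[0.1,0,0,0,0],[-0.2,0,0,0,0],[-0.5,0,0,0,0],[-1,0,0,0,0],[-1,0,0,0,0]]]' 25|sed -n 4,6p
python3 -m jog '[[[-1,0,0,0,0],[-1,0,0,0,0],[-1,0,0,0,0],[-1,0,0,0,0]]]'
python3 -m jog '[[[-1,0,0,-0.008,0],[-1,0,0,-0.02,0],[-1,0,0,-0.03,0],[-1,0,0,-0.04,0],[-1,0,0,-0.04,0]]]'|sed -n 2,4p
for i in 1 2; do python3 -m jog '[[[-1,0,0,0,0],[-1,0,0,0,0],[-1,0,0,0,0]]]';done
```

```text
tool_pos: [0.5421, -0.1586, 0.037]
tool_rot: [-3.134, -0.005, 1.687]
contact_force: [-0.8, -0.2, -0.1]
opening: 0.0885
contact_force: [0.8, -0.2, 9.5]
opening: 0.0568
grip_force: 25.6
time: 11.47
tool_pos: [0.5453, -0.1614, 0.0425]
tool_rot: [3.14, 0.001, 1.686]
contact_force: [-2.0, 0.6, 6.4]
opening: 0.057
grip_force: 25.0
tool_pos: [0.5461, -0.1617, 0.0836]
tool_rot: [3.138, 0.002, 1.686]
contact_force: [0.9, -0.1, -3.3]
time: 12.13
tool_pos: [0.5444, -0.161, 0.0806]
tool_rot: [-3.141, -0.001, 1.686]
contact_force: [-0.7, -0.1, -2.6]
opening: 0.0565
grip_force: 25.0
time: 12.38
tool_pos: [0.5447, -0.1611, 0.0808]
tool_rot: [-3.141, -0.0, 1.686]
contact_force: [-0.1, -0.0, -2.5]
opening: 0.0565
grip_force: 25.0
```

The right tin weighs about 2.6 N, so the left tin (6.6 N) is the heaviest. Setting the right one back.

```bash
python3 -m jog '[[[-1,0,0,0.013,0],[-1,0,0,0.025,0],[-1,0,0,0.032,0],[-1,0,0,0.035,0],[-1,0,0,0.037,0]]]'|sed -n 2,4p
python3 -m jog '[[[-1,0,0,0.001,0],[-1,0,0,0.002,0],[-1,0,0,0.0025,0],[-1,0,0,0.003,0],[-1,0,0,0.003,0]]]'
```

```text
tool_pos: [0.5447, -0.1611, 0.0437]
tool_rot: [-3.141, -0.001, 1.686]
contact_force: [0.3, 0.1, -2.6]
time: 13.22
tool_pos: [0.5452, -0.1613, 0.0425]
tool_rot: [3.14, 0.001, 1.686]
contact_force: [-2.3, 1.6, 5.6]
opening: 0.0565
grip_force: 25.0
```

Seated. Releasing it, rising and going back to the left tin, 0.24 m along tool +x.

```bash
python3 -m jog '[[[0.3,0,0,0,0],[0.5,0,0,0,0],[0.7,0,0,0,0],[0.9,0,0,0,0],[0.9,0,0,0,0]]]'|tail -2
python3 -m jog '[[[0.9,0,0,-0.03,0],[0.9,0,0,-0.065,0],[0.9,0,0,-0.1,0],[0.9,0.03,0,-0.12,0],[0.9,0.065,0,-0.12,0]]]' |sed -n 2,5p
python3 -m jog '[[[0.9,0.035,0,0,0],[0.9,0.07,0,0,0],[0.9,0.105,0,0,0],[0.9,0.14,0,0,0],[0.9,0.174,0,0,0]]]'|sed -n 2,5p
python3 -m jog '[[[1,0,0,0,0],[1,0,0,0,0],[1,0,0,0,0]]]'
python3 - <<'E'
from h import *
todo(.516,.077,.0388,1.686)
im=robot.read_camera("wrist")[:,:,::-1].copy()
sc=robot.read_camera("scene")[:,:,::-1]
cv2.imwrite("pics/w5.png",np.hstack([im[0:400,150:500],cv2.resize(sc[180:340,200:440],(450,300))[:, :].copy() if 0 else cv2.copyMakeBorder(cv2.resize(sc[180:340,200:440],(450,300)),0,100,0,0,0)]))
E
```

```text
opening: 0.0817
grip_force: 0.0
tool_pos: [0.5402, -0.0985, 0.1662]
tool_rot: [3.132, 0.004, 1.682]
contact_force: [1.6, -0.1, 0.3]
opening: 0.0875
tool_pos: [0.517, 0.0779, 0.1613]
tool_rot: [3.141, -0.0, 1.686]
contact_force: [0.9, 0.7, -0.0]
opening: 0.0875
time: 14.72
tool_pos: [0.5176, 0.0758, 0.1612]
tool_rot: [3.141, 0.0, 1.686]
contact_force: [-0.1, -0.2, -1.1]
opening: 0.0922
grip_force: 0.0
tool shift [ 0.0014 -0.0015  0.1224] turn 0.0004
```

View pics/w5.png

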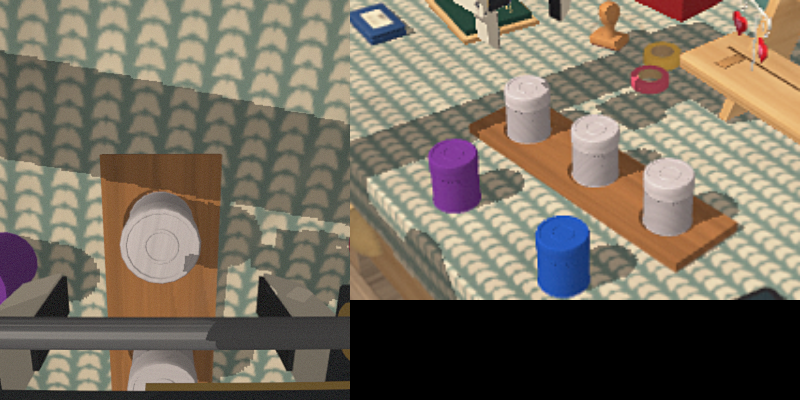

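All three tins are upright in their recesses; the left lid is at wrist pixel (310,245), centred. I grip it harder and lift to TCP z of about 0.225, which puts its underside about 0.19 m up.

```bash
python3 -m jog '[[[1,0.001,-0.001,0.035,0],[1,0.001,-0.001,0.07,0],[1,0.001,-0.001,0.1,0],[1,0.001,-0.001,0.121,0],[0.5,0.001,-0.001,0.121,0]]]'|sed -n 2,5p
python3 -m jog '[[[0.1,0,0,0,0],[-0.2,0,0,0,0],[-0.5,0,0,0,0],[-1,0,0,0,0],[-1,0,0,0,0]]]' 30|sed -n 4,6p
python3 -m jog '[[[-1,0,0,0,0],[-1,0,0,0,0],[-1,0,0,0,0],[-1,0,0,0,0]]]'
python3 -m jog '[[[-1,0,0,-0.008,0],[-1,0,0,-0.02,0],[-1,0,0,-0.035,0],[-1,0,0,-0.055,0],[-1,0,0,-0.075,0]]]'|sed -n 2,4p
python3 -m jog '[[[-1,0,0,-0.025,0],[-1,0,0,-0.05,0],[-1,0,0,-0.075,0],[-1,0,0,-0.095,0],[-1,0,0,-0.11,0]]]'|sed -n 2,4p
for i in 1 2; do python3 -m jog '[[[-1,0,0,0,0],[-1,0,0,0,0],[-1,0,0,0,0],[-1,0,0,0,0],[-1,0,0,0,0]]]';done
python3 - <<'E'
from h import *
cv2.imwrite("pics/f.png",robot.read_camera("scene")[:,:,::-1])
E
```

```text
tool_pos: [0.5137, 0.0756, 0.0362]
tool_rot: [-3.134, -0.001, 1.684]
contact_force: [-0.9, -0.0, 0.3]
opening: 0.0885
contact_force: [1.2, -0.7, 12.7]
opening: 0.0566
grip_force: 30.1
time: 15.98
tool_pos: [0.5165, 0.077, 0.0414]
tool_rot: [3.141, 0.0, 1.686]
contact_force: [-2.7, -1.4, 6.7]
opening: 0.0566
grip_force: 30.0
tool_pos: [0.5154, 0.0772, 0.1156]
tool_rot: [-3.139, -0.0, 1.686]
contact_force: [0.5, -0.3, -5.8]
tool_pos: [0.5162, 0.0773, 0.2272]
tool_rot: [3.14, -0.0, 1.686]
contact_force: [0.0, 0.5, -6.3]
time: 17.23
tool_pos: [0.5157, 0.0771, 0.2239]
tool_rot: [-3.139, -0.0, 1.686]
contact_force: [-0.2, 0.0, -6.8]
opening: 0.0565
grip_force: 30.0
time: 17.65
tool_pos: [0.5163, 0.0771, 0.2252]
tool_rot: [3.142, -0.0, 1.686]
contact_force: [-1.0, 0.4, -6.3]
opening: 0.0568
grip_force: 30.0
```

View pics/f.png

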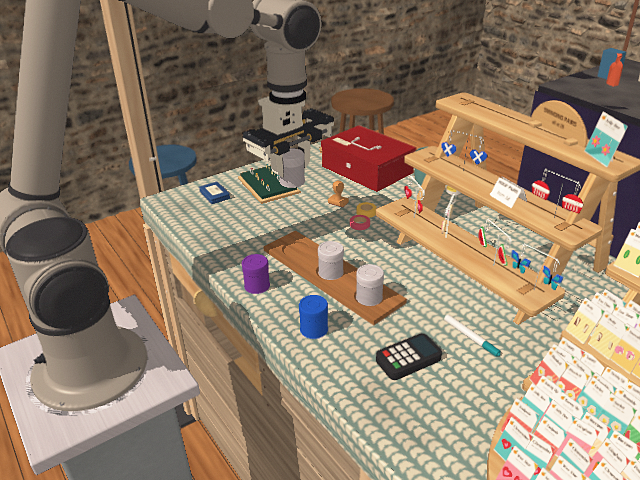

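The tin is held upright at (291,168), and the other two stand in their recesses at (330,260) and (369,285). Settling half a second, then handing in.

```bash
python3 -m jog '[[[-1,0,0,0,0],[-1,0,0,0,0],[-1,0,0,0,0],[-1,0,0,0,0],[-1,0,0,0,0]]]'|sed -n 2,4p; python3 -c "
from cell import robot
print(robot.hand_in())"
```

```text
tool_pos: [0.5163, 0.0771, 0.2252]
tool_rot: [3.142, -0.0, 1.686]
contact_force: [0.2, -0.4, -7.3]
the job is handed in; nothing more can be done
None
```

I hefted all three tins in order and handed the job in with the left tin, the heaviest at about 6.6 N (middle about 1 N, right about 2.6 N), held upright and still with its underside about 19 cm above the table, and the other two standing in their recesses; the hand-in gave no verdict.

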